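# Put the washed pot back in the chutney station and hold its sprung hood half shut

## Task

Raise the chutney station's hood by its bar past its balance point, so that its springs hold it open on their own, and set the washed pot upright and fully down in its own well, the only empty one, whose label has two studs like the pot's rim. Then take the bar again, ease the hood back to just below its balance point (no more than some ten degrees) and hold it there, half shut over the food, with its weight in the gripper while I fill the pots: the program finishes while still holding it. Never let the hood drop shut, and leave the other pots and the things on the counter where they are.

Things in the scene. Friction and masses are not known exactly. Their poses are not given: they have to be found in the camera images.
- lid (a joint): Angle of the station's hood: 0 = shut (its start), grows as it opens up and away from the robot, stop at 1.5 rad. Springs balance it at 0.85 rad (49 deg): below, its weight shuts it (2.6 N up at the bar lifts it off; 0.1 rad below balance the bar needs 0.4 N); above, the springs swing it to the stop and keep it there. Damped, hardly any friction: let go below balance it drops shut.
- hood: The station's hood with its bar: 155 mm deep, 300 mm wide, 66 mm high, 0.9 kg, clear top, steel front and sides. Origin: middle of its hinge line at the station's rear top edge, 105 mm above the counter; y runs along the hinge line, x points to the rear when shut; axes turn with the hood.
- lid_bar (a point): Round steel grip bar of the hood, 12 mm thick, 160 mm long, 45 mm off its front face on a bracket at each end. This point is the bar's middle; y runs along the bar, x points to the hood's front face, z is up when shut (all turn with the hood). Shut, its middle is 200 mm in front of the hinge line and 22 mm above it (127 mm above the counter); at the stop it is about 306 mm above the counter.
- station: Stainless chutney station, fixed to the counter: 170 mm (x) by 330 mm (y), deck at 100 mm, with three round wells (84 mm across) in a row along its y axis at y = -104, 0 and 104 mm, x = -5 mm, under the hood. Two wells hold pots, one is empty. Origin at the centre of its underside; x axis points from its front (the bar's side) to its rear (the hinge).
- well_tag: The pot's own empty well: a white label on the deck with two studs. The origin is the centre of that well's mouth, level with the deck's top (100 mm above the counter); the label plate lies 57 mm in front of it. Axes as the station's. One of the three wells, different from run to run.
- pot: Washed steel pot on the counter left of the station, two studs on its rim; 0.28 kg, body tapering from 79 mm to 66 mm at the foot. Origin: centre of its foot. Rim flange 91 mm wide, underside 70 mm above the foot. Over it a fixed stirrup: level round bar 10 mm thick, 68 mm long, centre 115 mm above the foot, along the pot's y axis, clear beneath. Seated, its origin is 70 mm below the well's mouth.
- pot_b: A like pot seated in another well (one stud on its rim), its stirrup 50 mm above the deck. Leave it. Origin at its foot.
- pot_c: A like pot seated in another well (three studs on its rim), its stirrup 50 mm above the deck. Leave it. Origin at its foot.
- tumbler: Bystander: steel tumbler, 68 mm wide, 95 mm high, origin under its foot.
- bowl: Bystander: steel bowl, 110 mm wide, 50 mm high, origin under its foot.
- shaker: Bystander: steel spice shaker, 62 mm wide, 112 mm high, origin under its foot.
- spoon: Bystander: steel spoon 200 mm long lying on the counter between robot and station.
- belan: Bystander: wooden rolling pin, 260 mm long, lying on a round board 30 mm high to the right of the station.
Not all that is in view belongs to the job. What is shaped like the pot but blue, purple or yellow is not meant.

How it is judged (in metres and radians):
On the way, in this order (a step that is already met when the one before it is completed fails the run):
1. the hood stands open on its springs, let go (value of joint lid above 1.35 rad and contact force between the fingers and hood below 0.1 N), for 0.2 s.
2. the pot sits in its own well, let go, under the open hood (horizontal distance between pot and well_tag below 0.008 m and z of pot in the frame of well_tag between -0.075 and -0.066 m and angle between pot's own z axis and vertical below 0.06 rad and contact force between the fingers and pot below 0.1 N and value of joint lid above 1.2 rad), for 0.2 s.
At the end, for the whole second after the job is handed in: Hood held still by its bar at 0.60 to 0.835 rad (balance: 0.85), fingers bearing on the bar with over 0.2 N; the pot upright in its own well (centred within 8 mm, flange on the deck within 4 mm), let go; the other two pots still in theirs (within 20 mm) (value of joint lid between 0.6 and 0.835 rad and velocity of joint lid between -0.1 and 0.1 rad/s and contact force between the fingers and hood above 0.2 N and horizontal distance between pot and well_tag below 0.008 m and z of pot in the frame of well_tag between -0.075 and -0.066 m and angle between pot's own z axis and vertical below 0.06 rad and linear speed of pot below 0.03 m/s and contact force between the fingers and pot below 0.1 N and distance of each of pot_b, pot_c from where it was at the start of the episode below 0.02 m); the arm keeps its last pose, push and grip.
It fails at once if the hood drops shut (value of joint lid below 0.12 rad and velocity of joint lid below -0.8 rad/s).
It fails at once if another pot or a thing on the counter is pushed away (over 40 mm) (distance of any of pot_b, pot_c, tumbler, bowl, shaker, spoon, belan from where it was at the start of the episode above 0.04 m).
It also fails if it takes over 61 s, if anything falls off the work surface, if the arm or the gripper's body presses on something with over 40 N, if the wrist force passes 120 N, or if a joint passes its speed limit or range.

## Robot

A 6-joint arm with a two-finger parallel gripper is mounted at the origin on the work surface. World frame = base frame: x ahead of the robot, y to its left, z up, the work surface at z = 0. Lengths are in m, angles in degrees, forces in N, time in s.
With the tool pointing down it reaches from about 0.35 to 0.875 m from the base axis. Payload 4.2 kg.
Tool frame: the origin (TCP) lies between the finger pads; the fingertips stand 14 mm ahead of it and the grasp point (between the pads) lies 5 mm behind it; z points along the fingers, y is the line along which they close (so a half turn about z gives the same grasp; the last joint's range is limited). The gripper opens to 87 mm and grips with 3 to 60 N. Pads are 19 mm wide; open, the fingers measure 117 mm over their backs; the gripper's body (75 mm by 190 mm) begins 51 mm behind the grasp point.
Start: joints at [-60.527, 22.042, 0.453, 0, -68.411, -14.817], TCP at [0.158, -0.605, 0.237] pointing down, gripper open.
Joint ranges: [-179.83, 179.83], [-69.29, 118.12], [-61.27, 80.66], [-181.25, 117.63], [-171.15, -9.14], [-177.46, 177.46]. Speed limits (degrees/s): [159.86, 159.86, 180, 180, 180, 180].

## Interface

Orientations are given as a 3x3 rotation matrix whose columns are the frame's x, y, z axes.
In Python, from station import * gives the robot as it stands. The module is installed in compiled form; this text tells all that it offers.
- The arm moves only by the tool play_rows, never from a script. Its argument "steps" is a list of rows, each an object of numbers: "ax", "ay", "az": the turn, a rotation vector about the tool's x, y, z in degrees; "dx", "dy", "dz": the shift along the tool's x, y, z in mm; "claw": the finger opening in mm, from 0 to 87. A call has 1 to 20 rows; each row shifts and turns the commanded pose from where the row before left it, along the tool's axes as they then stand; what a row does not reach is not made up. A row lasts 1/10 s, in which the tool goes at most 50 mm and 8.59 degrees, less where a joint would pass 70% of its speed; a pose out of reach is approached as far as the arm can. A call with a gripper value outside its range is refused whole. The fingers move at their own pace and stop on an object; the grip force is fixed at half the most. Time passes only in rows, so rows that do not move let the fingers close. It gives the time, the measured TCP pose, the force, the opening and the grip force at its end, in the units of the state.
- sense(): the state, without advancing time (a new reading comes with each control period).
- capture(name): name is "scene" or "top" or "wrist"; returns a dict with "frame" (400x640x3 uint8, blue, green, red), "range_z" (400x640 float32, m along the optical axis (not along the pixel's ray), 0 where there is no reading), "fx", "fy", "cx", "cy" (pixels), "xyz" and "rotation" of the camera in the world. Camera axes: x right, y down, z forward; pixel columns grow to the right and rows downward; lengths in m; the calibration is good to about 2 mm. A picture is of the moment at which its call begins.
- finish_job(): hands the job in; it is judged then, once.
The state is a dict: "time_s": time; "joints": joint angles; "joint_velocities": joint speeds; "effort": joint torques, N m; "tcp_pos": TCP position; "ee_rot": TCP orientation; "wrist_force": force on the tool from outside, world axes, zero at the start; "moment": the same for the moment, N m; "gripper_width": opening from 0.0 (shut) to 1.0 (fully open); "gripper_force": force on a finger pad.
Only numpy, scipy, OpenCV 4.12 (cv2) and the standard library are available. Lean on these libraries where they do the work, as an engineer would, in place of code of your own. Each camera call takes 0.05 s, during which the arm holds its last target. There are 200 camera calls.

## Working session

There is one attempt and no reset: what is moved stays moved. The work goes in short steps, Python scripts to look and compute and a tool call to move; the robot and the scene stay as the last step left them, time stands still between calls to the robot, and variables do not carry over. Pictures are saved under pics/ and viewed, at most 10 in all, crops included, and the job is handed in when it is done.

Besides the shell and the picture viewer there is one more tool, called after "Call:" as name(argument=value, ...) on one line, values as JSON. play_rows: Moves the arm, as the interface text tells. Its arguments: {"type":"object","properties":{"steps":{"type":"array"}},"required":["steps"]}

```bash
mkdir -p pics; cat > h.py <<'E'
import numpy as np, cv2
from station import *
def cloud(c):
    v,u=np.mgrid[0:400,0:640]; z=c["range_z"]
    P=np.stack([(u-c["cx"])/c["fx"]*z,(v-c["cy"])/c["fy"]*z,z],-1)
    return P@np.array(c["rotation"]).T+np.array(c["xyz"])
def tool():
    s=sense(); return np.array(s["tcp_pos"]),np.array(s["ee_rot"])
E
python3 - <<'E'
from h import *
np.set_printoptions(precision=3,suppress=True)
a=[capture(n) for n in ("scene","top")]
for n,c in zip(("scene","top"),a):
    cv2.imwrite(f"pics/{n}0.png",c["frame"]); np.savez(f"{n}0.npz",**c)
    print(n,c["fx"],c["cx"],c["cy"],c["xyz"],np.array(c["rotation"]).tolist())
s=sense(); print(s)
E
```

```text
scene 367.44159532718527 322.5216261479163 196.42454461853313 [1.281 0.056 0.841] [[-0.04086609617878879, 0.666955199950062, -0.7439762922584822], [0.9990721868074565, 0.0374047569021182, -0.021345952985519435], [0.013591458011286, -0.7441583470073194, -0.6678649765098192]]
top 513.4736037283839 323.13992665959273 197.90345037926124 [0.138 0.035 1.921] [[-0.026250890371891603, -0.982675931179405, 0.18346363409507696], [-0.9994254926140924, 0.029734829055947275, 0.01626421390944818], [-0.021437711346168013, -0.1829312827859219, -0.9828919423367634]]
{'time_s': 0.1, 'joints': array([-60.527,  22.087,   0.388,  -0.027, -68.412, -14.817]), 'joint_velocities': array([-0.037, -0.081,  0.095,  0.1  ,  0.046, -0.01 ]), 'effort': array([ -0.   , -39.169,  18.794,   4.232,   0.014,  -0.   ]), 'tcp_pos': array([ 0.158, -0.604,  0.236]), 'ee_rot': array([[-0.968, -0.253, -0.001],
       [-0.253,  0.968,  0.002],
       [ 0.   ,  0.002, -1.   ]]), 'wrist_force': array([-0.175,  0.454, -0.198]), 'moment': array([ 0.021, -0.005, -0.031]), 'gripper_force': 0.0, 'gripper_width': 1.000873647003689}
```

View pics/scene0.png

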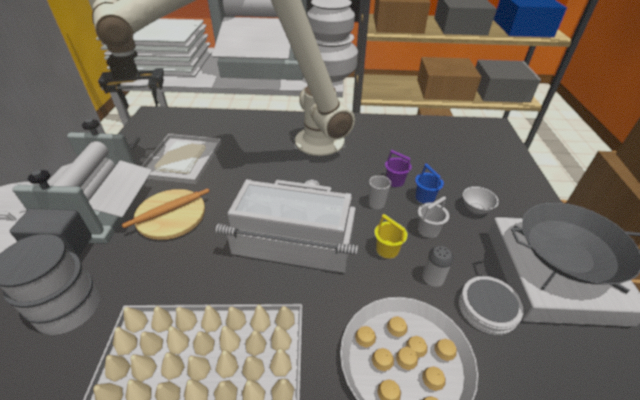

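View pics/top0.png

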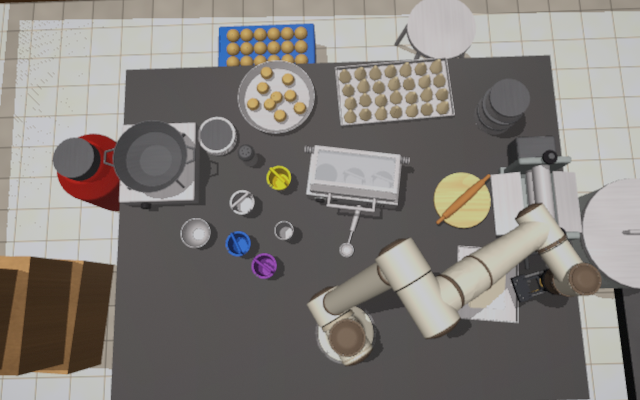

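The top view shows the closed station around (355,175) with its bar near (350,207). Pot-shaped things in the top view are steel (242,203), yellow (278,178), blue (238,244) and purple (264,266). Only the steel one matches, so I'll confirm it in an enlarged crop.

```bash
python3 - <<'E'
import numpy as np, cv2
from h import cloud
np.set_printoptions(precision=3,suppress=True)
t=dict(np.load("top0.npz")); s=dict(np.load("scene0.npz"))
A=cv2.resize(t["frame"][135:255,220:420],(800,480),interpolation=cv2.INTER_CUBIC)
B=cv2.resize(s["frame"][170:290,370:470],(400,480),interpolation=cv2.INTER_CUBIC)
cv2.imwrite("pics/crop1.png",A)
P=cloud(t); Q=cloud(s)
# station: bar points, hood points
def box(P,x0,x1,y0,y1,z0,z1):
    m=(P[...,0]>x0)&(P[...,0]<x1)&(P[...,1]>y0)&(P[...,1]<y1)&(P[...,2]>z0)&(P[...,2]<z1); return m
for n,u,v in (("pot",242,203),("hood",355,175),("bar",350,207),("yellow",278,178),("tumbler",285,231)): print(n,P[v,u])
cb=P[203,242]
for C,n in ((P,"top"),(Q,"scene")):
    for lo,hi in ((.005,.06),(.06,.085),(.1,.13)):
        m=box(C,cb[0]-.07,cb[0]+.07,cb[1]-.07,cb[1]+.07,lo,hi); p=C[m]
        if len(p): print(n,lo,len(p),p.min(0),p.max(0),p.mean(0))
    m=box(C,.4,.95,-.35,.1,.08,.2); p=C[m]
    print(n,"station",len(p),p.min(0),p.max(0))
    r=cv2.minAreaRect((p[:,:2]*1000).astype(np.float32)); print(r)
E
```

```text
pot [0.486 0.375 0.005]
hood [ 0.544 -0.05   0.165]
bar [ 0.437 -0.03   0.13 ]
yellow [ 0.581  0.238 -0.003]
tumbler [ 0.375  0.214 -0.001]
top 0.005 304 [0.416 0.306 0.005] [0.556 0.443 0.06 ] [0.485 0.371 0.015]
top 0.06 164 [0.435 0.318 0.06 ] [0.524 0.41  0.083] [0.482 0.366 0.073]
top 0.1 62 [0.452 0.331 0.106] [0.504 0.393 0.129] [0.479 0.362 0.119]
top station 4687 [ 0.421 -0.345  0.08 ] [0.94  0.1   0.185]
((705.8975830078125, -96.61935424804688), (351.408447265625, 584.323974609375), 74.3010025024414)
scene 0.005 487 [0.442 0.329 0.005] [0.518 0.403 0.06 ] [0.483 0.367 0.035]
scene 0.06 260 [0.434 0.321 0.06 ] [0.525 0.41  0.085] [0.479 0.368 0.07 ]
scene 0.1 83 [0.456 0.335 0.101] [0.507 0.396 0.122] [0.485 0.362 0.116]
scene station 7215 [ 0.422 -0.248  0.08 ] [0.673 0.1   0.176]
((539.5053100585938, -58.796173095703125), (352.3784484863281, 218.74830627441406), 81.36298370361328)
```

View pics/crop1.png

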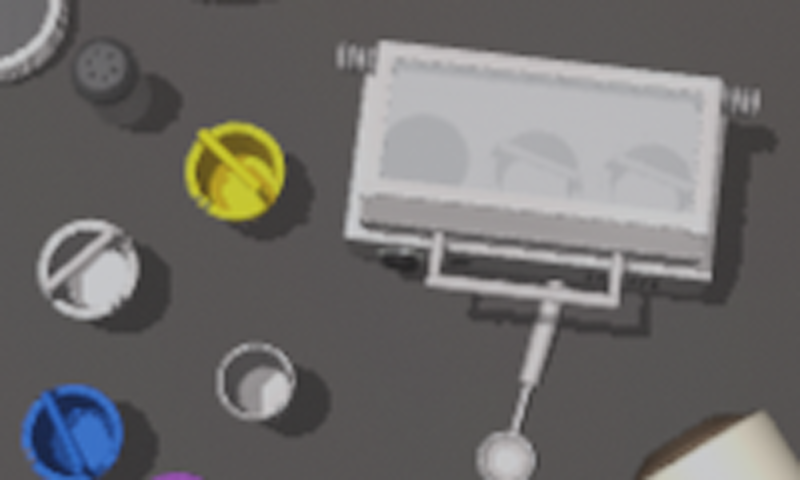

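The steel, uncoloured pot at top-view (242,203), crop (88,270), is the one to take; the others are yellow, blue and purple. The empty well is the left one (+y), crop (428,150), and the other two wells show stirrups. Next I'll fit the bar, hood and pot numerically.

```bash
python3 - <<'E'
import numpy as np, cv2
from h import cloud
np.set_printoptions(precision=4,suppress=True)
t=dict(np.load("top0.npz")); s=dict(np.load("scene0.npz"))
P=cloud(t); Q=cloud(s)
psi=np.radians(-6.5); ey=np.array([-np.sin(psi),np.cos(psi)]); ex=np.array([np.cos(psi),np.sin(psi)])
o=np.array([.437,-.03])
for C,n in ((P,"top"),(Q,"scene")):
    d=C[...,:2]-o; a=d@ex; b=d@ey
    m=(abs(a)<.02)&(abs(b)<.12)&(C[...,2]>.11)&(C[...,2]<.15); p=C[m]
    p=p[abs((p[:,:2]-o)@ey-np.median((p[:,:2]-o)@ey))<.07]
    l=cv2.fitLine(p[:,:2].astype(np.float32),cv2.DIST_HUBER,0,.01,.01).ravel()
    bb=(C[m][:,:2]-o)@ey
    print(n,"bar",len(p),l,"yaw",np.degrees(np.arctan(-l[0]/l[1])),"z",np.median(p[:,2]),"ends",np.percentile(bb,[1,99]),"a",np.percentile((p[:,:2]-o)@ex,[2,50,98]))
    m=(a>.02)&(a<.23)&(abs(b)<.2)&(C[...,2]>.155)&(C[...,2]<.19); p=C[m]
    print("hood",len(p),np.median(p[:,2]),cv2.minAreaRect((p[:,:2]*1000).astype(np.float32)),"b",np.percentile((p[:,:2]-o)@ey,[1,99]),"a",np.percentile((p[:,:2]-o)@ex,[1,99]))
    c=np.array([.481,.366]); d=C-np.r_[c,0]; m=(np.hypot(d[...,0],d[...,1])<.036)&(C[...,2]>.105)&(C[...,2]<.13); p=C[m]
    l=cv2.fitLine(p[:,:2].astype(np.float32),cv2.DIST_HUBER,0,.01,.01).ravel(); print("stirrup",l,"ang",np.degrees(np.arctan2(l[1],l[0])),np.median(p[:,2]))
    m=(np.hypot(d[...,0],d[...,1])<.06)&(C[...,2]>.062)&(C[...,2]<.085); print("rim",cv2.minEnclosingCircle((C[m][:,:2]*1000).astype(np.float32)))
E
```

```text
top bar 129 [ 0.1404  0.9901  0.4377 -0.0243] yaw -8.070289 z 0.1314659212930389 ends [-0.0868  0.0818] a [-0.0061 -0.0003  0.0069]
hood 3679 0.16993039209501504 ((557.9646606445312, -49.72236633300781), (304.5914611816406, 160.18807983398438), 81.62454986572266) b [-0.1548  0.1423] a [0.0496 0.2006]
stirrup [ 0.6403 -0.7681  0.4807  0.3607] ang -50.18676 0.12006757850154659
rim ((479.026611328125, 362.5520935058594), 46.225467681884766)
scene bar 180 [ 0.1445  0.9895  0.4435 -0.0132] yaw -8.309407 z 0.12963405390188892 ends [-0.0818  0.0849] a [-0.0034  0.0039  0.0093]
hood 4524 0.16869658023916084 ((567.3877563476562, -48.947601318359375), (304.76727294921875, 142.96878051757812), 81.24150848388672) b [-0.1523  0.1459] a [0.0633 0.2045]
stirrup [ 0.6426 -0.7662  0.4843  0.3644] ang -50.01497 0.11767376836985527
rim ((479.9457702636719, 364.54931640625), 46.66337203979492)
```

Call:
play_rows(steps=[{"dx": -30,"dy": 37,"claw": 34},{"dx": -30,"dy": 37,"claw": 34},{"dx": -32,"dy": 37,"claw": 34},{"dx": -32,"dy": 37,"claw": 34},{"dx": -32,"dy": 37,"claw": 34},{"dx": -32,"dy": 37,"claw": 34},{"dx": -32,"dy": 37,"claw": 34},{"dx": -32,"dy": 37,"claw": 34},{"dx": -32,"dy": 37,"claw": 34},{"dx": -32,"dy": 37,"claw": 34},{"dx": -34,"dy": 37,"claw": 34},{"dx": -34,"dy": 37,"claw": 34},{"dx": -33,"dy": 40,"claw": 34}])

```text
invalid input at $.steps[0]: expected keys ax, ay, az, dx, dy, dz, claw
```

Call:
play_rows(steps=[{"az": -8.4},{"az": -8.4},{"az": -8.4},{"az": -8.4},{"az": -8.4},{"az": -8.4},{"az": -8.4},{"az": -8.3},{},{}])

```text
invalid input at $.steps[0]: expected keys ax, ay, az, dx, dy, dz, claw
```

```bash
python3 - <<'E'
from h import *
np.set_printoptions(precision=4,suppress=True)
c=capture("wrist"); cv2.imwrite("pics/w1.png",c["frame"]); s=sense()
print(s["time_s"],s["tcp_pos"],s["ee_rot"],s["joints"],c["xyz"],c["rotation"])
C=cloud(c); np.savez("w1.npz",**c)
psi=np.radians(-8.3); ey=np.array([-np.sin(psi),np.cos(psi)]); ex=np.array([np.cos(psi),np.sin(psi)]); o=np.array([.439,-.032])
d=C[...,:2]-o; a=d@ex; b=d@ey
m=(abs(a)<.02)&(abs(b)<.06)&(C[...,2]>.118)&(C[...,2]<.145); p=C[m]
l=cv2.fitLine(p[:,:2].astype(np.float32),cv2.DIST_HUBER,0,.01,.01).ravel()
print(len(p),l,np.degrees(np.arctan(-l[0]/l[1])),p[:,2].max(),np.percentile((p[:,:2]-o)@ex,[2,50,98]))
E
```

```text
0.15 [ 0.158  -0.6043  0.2357] [[-0.9675 -0.2529 -0.0005]
 [-0.2529  0.9675  0.0016]
 [ 0.0001  0.0017 -1.    ]] [-60.5275  22.0821   0.3983  -0.0195 -68.4113 -14.8167] [ 0.0803 -0.6241  0.383 ] [[-0.2528  0.9269  0.2775]
 [ 0.9675  0.2417  0.0742]
 [ 0.0017  0.2872 -0.9579]]Traceback (most recent call last):
  File "<stdin>", line 9, in <module>
cv2.error: OpenCV(4.12.0) /io/opencv/modules/imgproc/src/linefit.cpp:50: error: (-215:Assertion failed) count > 0 in function 'fitLine2D_wods'
```

View pics/w1.png

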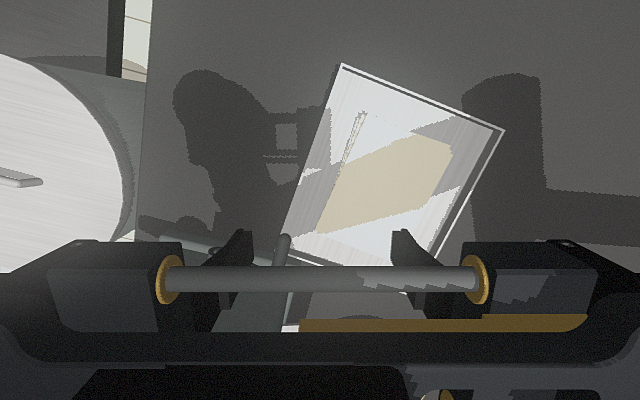

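The move was refused because each row needs all its keys. The wrist view, still at the start pose, shows only the tray and confirms that the gripper's long side lies along its closing line.

Call:
play_rows(steps=[{"ax": 0,"ay": 0,"az": 0,"dx": -30,"dy": 37,"dz": 0,"claw": 34},{"ax": 0,"ay": 0,"az": 0,"dx": -30,"dy": 37,"dz": 0,"claw": 34},{"ax": 0,"ay": 0,"az": 0,"dx": -32,"dy": 37,"dz": 0,"claw": 34},{"ax": 0,"ay": 0,"az": 0,"dx": -32,"dy": 37,"dz": 0,"claw": 34},{"ax": 0,"ay": 0,"az": 0,"dx": -32,"dy": 37,"dz": 0,"claw": 34},{"ax": 0,"ay": 0,"az": 0,"dx": -32,"dy": 37,"dz": 0,"claw": 34},{"ax": 0,"ay": 0,"az": 0,"dx": -32,"dy": 37,"dz": 0,"claw": 34},{"ax": 0,"ay": 0,"az": 0,"dx": -32,"dy": 37,"dz": 0,"claw": 34},{"ax": 0,"ay": 0,"az": 0,"dx": -32,"dy": 37,"dz": 0,"claw": 34},{"ax": 0,"ay": 0,"az": 0,"dx": -32,"dy": 37,"dz": 0,"claw": 34},{"ax": 0,"ay": 0,"az": 0,"dx": -34,"dy": 37,"dz": 0,"claw": 34},{"ax": 0,"ay": 0,"az": 0,"dx": -34,"dy": 37,"dz": 0,"claw": 34},{"ax": 0,"ay": 0,"az": 0,"dx": -33,"dy": 40,"dz": 0,"claw": 34}])

```text
time_s: 1.45
tcp_pos: [0.4386, -0.0309, 0.2367]
ee_rot: [[-0.967, -0.254, 0.001], [-0.254, 0.967, 0.0], [-0.001, -0.0, -1.0]]
wrist_force: [0.8, -1.1, 0.0]
gripper_width: 0.394
gripper_force: 0.0
```

Call:
play_rows(steps=[{"ax": 0,"ay": 0,"az": -8.4,"dx": 0,"dy": 0,"dz": 0,"claw": 34},{"ax": 0,"ay": 0,"az": -8.4,"dx": 0,"dy": 0,"dz": 0,"claw": 34},{"ax": 0,"ay": 0,"az": -8.4,"dx": 0,"dy": 0,"dz": 0,"claw": 34},{"ax": 0,"ay": 0,"az": -8.4,"dx": 0,"dy": 0,"dz": 0,"claw": 34},{"ax": 0,"ay": 0,"az": -8.4,"dx": 0,"dy": 0,"dz": 0,"claw": 34},{"ax": 0,"ay": 0,"az": -8.4,"dx": 0,"dy": 0,"dz": 0,"claw": 34},{"ax": 0,"ay": 0,"az": -8.4,"dx": 0,"dy": 0,"dz": 0,"claw": 34},{"ax": 0,"ay": 0,"az": -8.3,"dx": 0,"dy": 0,"dz": 0,"claw": 34},{"ax": 0,"ay": 0,"az": 0,"dx": 0,"dy": 0,"dz": 0,"claw": 34},{"ax": 0,"ay": 0,"az": 0,"dx": 0,"dy": 0,"dz": 0,"claw": 34}])

```text
time_s: 2.45
tcp_pos: [0.4379, -0.033, 0.2364]
ee_rot: [[-0.147, -0.989, -0.0], [-0.989, 0.147, 0.0], [0.0, 0.0, -1.0]]
wrist_force: [0.3, -0.1, -0.6]
gripper_width: 0.39
gripper_force: 0.0
```

```bash
python3 - <<'E'
from h import *
np.set_printoptions(precision=4,suppress=True)
c=capture("wrist"); cv2.imwrite("pics/w2.png",c["frame"]); s=sense()
print(s["time_s"],s["tcp_pos"],s["ee_rot"],s["joints"],s["gripper_width"])
C=cloud(c); np.savez("w2.npz",**c)
psi=np.radians(-8.3); ey=np.array([-np.sin(psi),np.cos(psi)]); ex=np.array([np.cos(psi),np.sin(psi)]); o=np.array([.439,-.032])
d=C[...,:2]-o; a=d@ex; b=d@ey
m=(abs(a)<.02)&(abs(b)<.06)&(C[...,2]>.118)&(C[...,2]<.145); p=C[m]
print(len(p))
if len(p)>5:
  l=cv2.fitLine(p[:,:2].astype(np.float32),cv2.DIST_HUBER,0,.01,.01).ravel()
  print(len(p),l,np.degrees(np.arctan(-l[0]/l[1])),p[:,2].max(),np.percentile((p[:,:2]-o)@ex,[2,50,98]))
E
```

```text
2.5 [ 0.438  -0.033   0.2364] [[-0.146  -0.9893 -0.0003]
 [-0.9893  0.146   0.    ]
 [ 0.      0.0003 -1.    ]] [ 17.0195   3.5969 -24.0099  -0.0065 -62.4091 -25.413 ] 0.3885377852001258
1519
1519 [ 0.15    0.9887  0.4342 -0.0352] -8.629668 0.13321695531180555 [-0.01   -0.0045  0.0013]
```

View pics/w2.png

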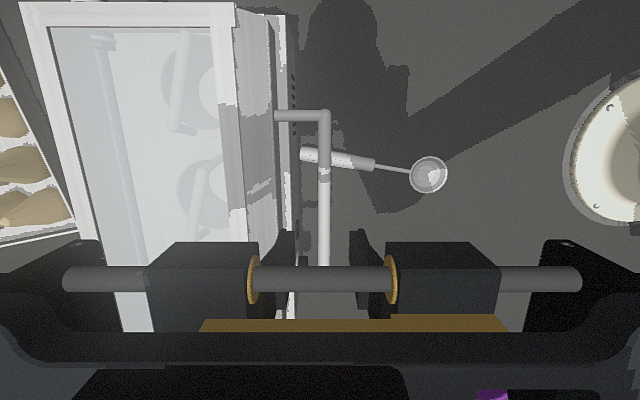

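The wrist view shows the bar at column 324, between the open fingers (about 285 and 360). The spoon lies underneath, flat on the counter. I'll descend and grip.

Call:
play_rows(steps=[{"ax": 0,"ay": 0,"az": 0,"dx": 0,"dy": 3,"dz": 20,"claw": 34},{"ax": 0,"ay": 0,"az": 0,"dx": 0,"dy": 0,"dz": 25,"claw": 34},{"ax": 0,"ay": 0,"az": 0,"dx": 0,"dy": 0,"dz": 25,"claw": 34},{"ax": 0,"ay": 0,"az": 0,"dx": 0,"dy": 0,"dz": 25,"claw": 34},{"ax": 0,"ay": 0,"az": 0,"dx": 0,"dy": 0,"dz": 15,"claw": 34},{"ax": 0,"ay": 0,"az": 0,"dx": 0,"dy": 0,"dz": 5,"claw": 34},{"ax": 0,"ay": 0,"az": 0,"dx": 0,"dy": 0,"dz": 0,"claw": 0},{"ax": 0,"ay": 0,"az": 0,"dx": 0,"dy": 0,"dz": 0,"claw": 0},{"ax": 0,"ay": 0,"az": 0,"dx": 0,"dy": 0,"dz": 0,"claw": 0},{"ax": 0,"ay": 0,"az": 0,"dx": 0,"dy": 0,"dz": 0,"claw": 0},{"ax": 0,"ay": 0,"az": 0,"dx": 0,"dy": 0,"dz": 0,"claw": 0},{"ax": 0,"ay": 0,"az": 0,"dx": 0,"dy": 0,"dz": 0,"claw": 0}])

```text
time_s: 3.7
tcp_pos: [0.4359, -0.0324, 0.1222]
ee_rot: [[-0.143, -0.99, 0.002], [-0.99, 0.143, 0.0], [-0.001, -0.002, -1.0]]
wrist_force: [-0.1, 0.5, 0.4]
gripper_width: 0.123
gripper_force: 30.0
```

```bash
cat >> h.py <<'E'
def arc(t):  # hood angles (deg) -> dy,dz rows (mm), tool down, y toward robot
    a=np.radians(np.array(t)+6.28); p=201.2*np.stack([np.cos(a),-np.sin(a)],-1)
    q=np.round(p-p[0]); return np.diff(q,axis=0).astype(int).tolist()
E
python3 - <<'E'
from h import arc
t=[0,1,3,6]+[6+3.5*i for i in range(1,22)]+[82,83]
print(len(t),t[18]); r=arc(t); print(r[:18]);print(r[18:])
E
```

```text
27 58.5
[[0, -3], [-1, -7], [-2, -11], [-3, -12], [-4, -11], [-4, -12], [-6, -11], [-5, -11], [-7, -10], [-7, -10], [-7, -10], [-9, -9], [-8, -9], [-10, -8], [-10, -7], [-10, -7], [-10, -6], [-11, -6]]
[[-12, -5], [-11, -4], [-12, -4], [-12, -2], [-12, -2], [-12, -2], [-9, 0], [-3, 0]]
```

Call:
play_rows(steps=[{"ax": 0,"ay": 0,"az": 0,"dx": 0,"dy": 0,"dz": -3,"claw": 0},{"ax": 0,"ay": 0,"az": 0,"dx": 0,"dy": -1,"dz": -7,"claw": 0},{"ax": 0,"ay": 0,"az": 0,"dx": 0,"dy": -2,"dz": -11,"claw": 0},{"ax": 0,"ay": 0,"az": 0,"dx": 0,"dy": -3,"dz": -12,"claw": 0},{"ax": 0,"ay": 0,"az": 0,"dx": 0,"dy": -4,"dz": -11,"claw": 0},{"ax": 0,"ay": 0,"az": 0,"dx": 0,"dy": -4,"dz": -12,"claw": 0},{"ax": 0,"ay": 0,"az": 0,"dx": 0,"dy": -6,"dz": -11,"claw": 0}])

```text
time_s: 4.4
tcp_pos: [0.4536, -0.0352, 0.1879]
ee_rot: [[-0.144, -0.99, -0.004], [-0.99, 0.144, 0.001], [-0.0, 0.004, -1.0]]
wrist_force: [-0.1, 2.9, -5.0]
gripper_width: 0.129
gripper_force: 30.0
```

Call:
play_rows(steps=[{"ax": 0,"ay": 0,"az": 0,"dx": 0,"dy": -5,"dz": -11,"claw": 0},{"ax": 0,"ay": 0,"az": 0,"dx": 0,"dy": -7,"dz": -10,"claw": 0},{"ax": 0,"ay": 0,"az": 0,"dx": 0,"dy": -7,"dz": -10,"claw": 0},{"ax": 0,"ay": 0,"az": 0,"dx": 0,"dy": -7,"dz": -10,"claw": 0},{"ax": 0,"ay": 0,"az": 0,"dx": 0,"dy": -9,"dz": -9,"claw": 0},{"ax": 0,"ay": 0,"az": 0,"dx": 0,"dy": -8,"dz": -9,"claw": 0},{"ax": 0,"ay": 0,"az": 0,"dx": 0,"dy": -10,"dz": -8,"claw": 0},{"ax": 0,"ay": 0,"az": 0,"dx": 0,"dy": -10,"dz": -7,"claw": 0},{"ax": 0,"ay": 0,"az": 0,"dx": 0,"dy": -10,"dz": -7,"claw": 0},{"ax": 0,"ay": 0,"az": 0,"dx": 0,"dy": -10,"dz": -6,"claw": 0},{"ax": 0,"ay": 0,"az": 0,"dx": 0,"dy": -11,"dz": -6,"claw": 0}])

```text
time_s: 5.5
tcp_pos: [0.5457, -0.049, 0.2837]
ee_rot: [[-0.143, -0.99, -0.005], [-0.99, 0.143, -0.001], [0.001, 0.004, -1.0]]
wrist_force: [-5.7, 1.7, 9.6]
gripper_width: 0.127
gripper_force: 30.0
```

Call:
play_rows(steps=[{"ax": 0,"ay": 0,"az": 0,"dx": 0,"dy": -12,"dz": -5,"claw": 0},{"ax": 0,"ay": 0,"az": 0,"dx": 0,"dy": -11,"dz": -4,"claw": 0},{"ax": 0,"ay": 0,"az": 0,"dx": 0,"dy": -12,"dz": -4,"claw": 0},{"ax": 0,"ay": 0,"az": 0,"dx": 0,"dy": -12,"dz": -2,"claw": 0},{"ax": 0,"ay": 0,"az": 0,"dx": 0,"dy": -12,"dz": -2,"claw": 0},{"ax": 0,"ay": 0,"az": 0,"dx": 0,"dy": -12,"dz": -2,"claw": 0},{"ax": 0,"ay": 0,"az": 0,"dx": 0,"dy": -9,"dz": 0,"claw": 0},{"ax": 0,"ay": 0,"az": 0,"dx": 0,"dy": -3,"dz": 0,"claw": 0},{"ax": 0,"ay": 0,"az": 0,"dx": 0,"dy": 0,"dz": 0,"claw": 0}])

```text
time_s: 6.4
tcp_pos: [0.6311, -0.0618, 0.3019]
ee_rot: [[-0.144, -0.99, 0.002], [-0.99, 0.144, -0.002], [0.001, -0.003, -1.0]]
wrist_force: [0.9, -2.8, 5.1]
gripper_width: 0.123
gripper_force: 30.0
```

Call:
play_rows(steps=[{"ax": 0,"ay": 0,"az": 0,"dx": 0,"dy": 0,"dz": 0,"claw": 40},{"ax": 0,"ay": 0,"az": 0,"dx": 0,"dy": 0,"dz": 0,"claw": 40},{"ax": 0,"ay": 0,"az": 0,"dx": 0,"dy": 0,"dz": 0,"claw": 40},{"ax": 0,"ay": 0,"az": 0,"dx": 0,"dy": 0,"dz": -15,"claw": 40},{"ax": 0,"ay": 0,"az": 0,"dx": 0,"dy": 0,"dz": -30,"claw": 40},{"ax": 0,"ay": 0,"az": 0,"dx": 0,"dy": 0,"dz": -30,"claw": 40},{"ax": 0,"ay": 0,"az": 0,"dx": 0,"dy": 0,"dz": -15,"claw": 40},{"ax": 0,"ay": 0,"az": 0,"dx": 0,"dy": 0,"dz": 0,"claw": 40}])

```text
time_s: 7.2
tcp_pos: [0.6301, -0.0603, 0.3923]
ee_rot: [[-0.143, -0.99, 0.002], [-0.99, 0.143, 0.001], [-0.001, -0.002, -1.0]]
wrist_force: [-0.2, -0.2, -1.0]
gripper_width: 0.46
gripper_force: 0.0
```

```bash
python3 - <<'E'
from h import *
np.set_printoptions(precision=4,suppress=True)
t=capture("top"); s=capture("scene"); st=sense(); print(st["time_s"],st["tcp_pos"],st["wrist_force"])
np.savez("t2.npz",**t); np.savez("s2.npz",**s)
A=cv2.resize(t["frame"][130:220,290:420],None,fx=4.5,fy=4.5,interpolation=cv2.INTER_CUBIC)
B=cv2.resize(s["frame"][130:250,200:380],(585,390),interpolation=cv2.INTER_CUBIC)
cv2.imwrite("pics/open.png",np.vstack([A[:200] if 0 else cv2.resize(A,(400,277)),cv2.resize(B,(400,267))]))
C=cloud(t); h=np.array([.6338,-.0613]); psi=np.radians(-8.3); ey=np.array([-np.sin(psi),np.cos(psi)]); ex=np.array([np.cos(psi),np.sin(psi)])
C=cloud(s);d=C[...,:2]-h; a=d@ex; b=d@ey
m=(abs(a)<.03)&(abs(b)<.07)&(C[...,2]>.28)&(C[...,2]<.33); p=C[m]; print("bar scene",len(p),np.percentile(np.c_[d[m]@ex,p[:,2]],[5,50,95],axis=0) if len(p) else 0)
E
```

```text
7.3 [ 0.6293 -0.0602  0.3889] [-0.0193 -0.461  -0.0048]
bar scene 318 [[0.007  0.303 ]
 [0.0132 0.3092]
 [0.0156 0.312 ]]
```

View pics/open.png

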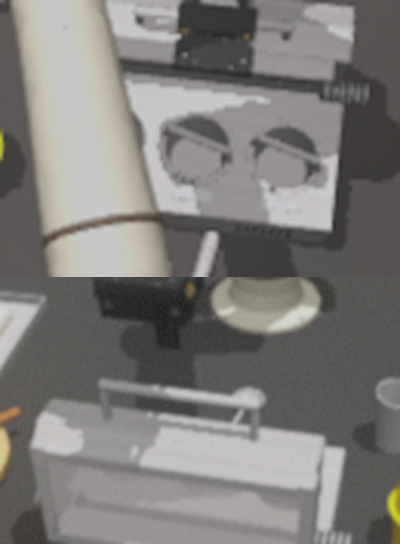

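The hood stands open at its stop. In the upper crop the two seated pots are at (195,150) and (285,160), and the left, empty well is hidden by the arm. Now to the pot.

Call:
play_rows(steps=[{"ax": 0,"ay": 0,"az": 0,"dx": -22,"dy": 12,"dz": 0,"claw": 40},{"ax": 0,"ay": 0,"az": 0,"dx": -44,"dy": 23,"dz": 0,"claw": 40},{"ax": 0,"ay": 0,"az": 0,"dx": -44,"dy": 23,"dz": 0,"claw": 40},{"ax": 0,"ay": 0,"az": 0,"dx": -44,"dy": 23,"dz": 0,"claw": 40},{"ax": 0,"ay": 0,"az": 0,"dx": -44,"dy": 23,"dz": 0,"claw": 40},{"ax": 0,"ay": 0,"az": 0,"dx": -44,"dy": 23,"dz": 0,"claw": 40},{"ax": 0,"ay": 0,"az": 0,"dx": -44,"dy": 23,"dz": 0,"claw": 40},{"ax": 0,"ay": 0,"az": 0,"dx": -44,"dy": 23,"dz": 0,"claw": 40},{"ax": 0,"ay": 0,"az": 0,"dx": -44,"dy": 23,"dz": 0,"claw": 40},{"ax": 0,"ay": 0,"az": 0,"dx": -24,"dy": 12,"dz": 0,"claw": 40},{"ax": 0,"ay": 0,"az": -8,"dx": 0,"dy": 0,"dz": 0,"claw": 40},{"ax": 0,"ay": 0,"az": -8,"dx": 0,"dy": 0,"dz": 0,"claw": 40},{"ax": 0,"ay": 0,"az": -8,"dx": 0,"dy": 0,"dz": -30,"claw": 40},{"ax": 0,"ay": 0,"az": -8,"dx": 0,"dy": 0,"dz": 0,"claw": 40},{"ax": 0,"ay": 0,"az": -8,"dx": 0,"dy": 0,"dz": 0,"claw": 40},{"ax": 0,"ay": 0,"az": -8,"dx": 0,"dy": 0,"dz": 0,"claw": 40},{"ax": 0,"ay": 0,"az": 0,"dx": 0,"dy": 0,"dz": 0,"claw": 40},{"ax": 0,"ay": 0,"az": 0,"dx": 0,"dy": 0,"dz": 0,"claw": 40}])

```text
time_s: 9.1
tcp_pos: [0.4809, 0.3627, 0.4189]
ee_rot: [[0.637, -0.771, -0.002], [-0.771, -0.637, -0.002], [0.0, 0.003, -1.0]]
wrist_force: [1.1, -1.0, -0.3]
gripper_width: 0.459
gripper_force: 0.0
```

```bash
python3 - <<'E'
from h import *
np.set_printoptions(precision=4,suppress=True)
c=capture("wrist"); t=capture("top"); st=sense(); print(st["time_s"],st["tcp_pos"],st["ee_rot"],st["joints"])
cv2.imwrite("pics/w3.png",c["frame"]); np.savez("w3.npz",**c); np.savez("t3.npz",**t)
C=cloud(c); d=C[...,:2]-np.array([.4805,.3635]); r=np.hypot(d[...,0],d[...,1])
m=(r<.06)&(C[...,2]>.06)&(C[...,2]<.085); print("rim",m.sum(),cv2.minEnclosingCircle((C[m][:,:2]*1000).astype(np.float32)))
m=(r<.045)&(C[...,2]>.105)&(C[...,2]<.13); p=C[m]
if len(p)>5:
  l=cv2.fitLine(p[:,:2].astype(np.float32),cv2.DIST_HUBER,0,.01,.01).ravel(); print("stirrup",len(p),l,np.degrees(np.arctan2(l[1],l[0])),p.min(0),p.max(0))
# wells from top: dark disc holes & deck
T=cloud(t); ps=np.radians(-8.3); ex=np.array([np.cos(ps),np.sin(ps)]); ey=np.array([-np.sin(ps),np.cos(ps)])
S=np.array([.6338,-.0613])-.085*ex; e=T[...,:2]-(S-.005*ex); a=e@ex; b=e@ey
for k in (-.104,0,.104):
  m=(np.hypot(a,b-k)<.06)&(T[...,2]<.092)&(abs(a)<.055); q=np.c_[a[m],b[m]-k]; print(k,m.sum(),q.mean(0),cv2.minEnclosingCircle((q*1000).astype(np.float32)),np.median(T[...,2][m]))
A=cv2.resize(t["frame"][130:220,290:420],(650,450),interpolation=cv2.INTER_CUBIC); cv2.imwrite("pics/t3.png",A)
E
```

```text
9.2 [0.4811 0.3628 0.4197] [[ 0.638  -0.7701 -0.0013]
 [-0.7701 -0.638  -0.0012]
 [ 0.0001  0.0018 -1.    ]] [ 52.3859  16.437   17.7616  -0.0163 -91.4262 -12.7449]
rim 740 ((477.10113525390625, 365.6365966796875), 45.33967971801758)
stirrup 295 [ 0.6466 -0.7628  0.479   0.3631] -49.71493 [0.4517 0.3346 0.1057] [0.5039 0.3961 0.1217]
-0.104 261 [ 0.0144 -0.0024] ((-1.4274191856384277, 2.553511381149292), 58.01314163208008) 0.03744263858703789
0 257 [0.0151 0.0005] ((7.293235778808594, -5.6783857345581055), 52.361873626708984) 0.03735260968673715
0.104 361 [0.0208 0.0029] ((12.197102546691895, 0.895134687423706), 50.72023391723633) 0.016730674966541903
```

View pics/w3.png

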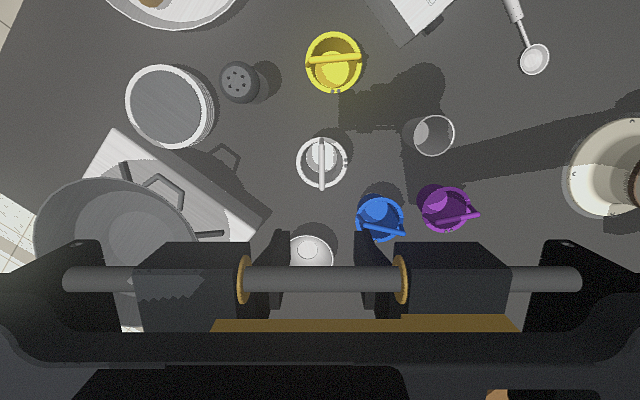

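View pics/t3.png

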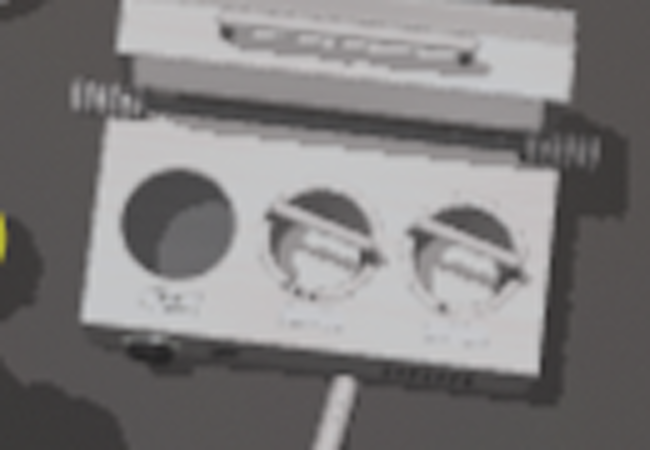

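Wrist view: the steel pot at (322,163) has its stirrup across the closing line and two studs on its rim at about (345,160). It is the one meant; the blue, purple and yellow ones are decoys. In the top crop the empty well is at (178,224), and the label in front of it at (170,300) shows two dark studs. I'll grasp the pot and fit the well centre.

Call:
play_rows(steps=[{"ax": 0,"ay": 0,"az": 0,"dx": -3,"dy": 1,"dz": 20,"claw": 40},{"ax": 0,"ay": 0,"az": 0,"dx": 0,"dy": 0,"dz": 45,"claw": 40},{"ax": 0,"ay": 0,"az": 0,"dx": 0,"dy": 0,"dz": 45,"claw": 40},{"ax": 0,"ay": 0,"az": 0,"dx": 0,"dy": 0,"dz": 45,"claw": 40},{"ax": 0,"ay": 0,"az": 0,"dx": 0,"dy": 0,"dz": 45,"claw": 40},{"ax": 0,"ay": 0,"az": 0,"dx": 0,"dy": 0,"dz": 40,"claw": 40},{"ax": 0,"ay": 0,"az": 0,"dx": 0,"dy": 0,"dz": 30,"claw": 40},{"ax": 0,"ay": 0,"az": 0,"dx": 0,"dy": 0,"dz": 20,"claw": 40},{"ax": 0,"ay": 0,"az": 0,"dx": 0,"dy": 0,"dz": 14,"claw": 40},{"ax": 0,"ay": 0,"az": 0,"dx": 0,"dy": 0,"dz": 5,"claw": 40},{"ax": 0,"ay": 0,"az": 0,"dx": 0,"dy": 0,"dz": 0,"claw": 0},{"ax": 0,"ay": 0,"az": 0,"dx": 0,"dy": 0,"dz": 0,"claw": 0},{"ax": 0,"ay": 0,"az": 0,"dx": 0,"dy": 0,"dz": 0,"claw": 0},{"ax": 0,"ay": 0,"az": 0,"dx": 0,"dy": 0,"dz": 0,"claw": 0},{"ax": 0,"ay": 0,"az": 0,"dx": 0,"dy": 0,"dz": 0,"claw": 0},{"ax": 0,"ay": 0,"az": 0,"dx": 0,"dy": 0,"dz": 0,"claw": 0}])

```text
time_s: 10.8
tcp_pos: [0.4788, 0.3647, 0.1123]
ee_rot: [[0.64, -0.769, 0.001], [-0.769, -0.64, 0.001], [-0.0, -0.001, -1.0]]
wrist_force: [-1.0, -0.8, 2.7]
gripper_width: 0.099
gripper_force: 30.0
```

```bash
python3 - <<'E'
from h import *
np.set_printoptions(precision=4,suppress=True)
t=dict(np.load("t3.npz")); g=cv2.cvtColor(t["frame"],cv2.COLOR_BGR2GRAY)
k=6; R=cv2.resize(g[155:195,305:345],None,fx=k,fy=k,interpolation=cv2.INTER_CUBIC)
m=(R<165).astype(np.uint8)
n,L,S,ce=cv2.connectedComponentsWithStats(m); i=L[int(19.8*k),int(20.6*k)]; print("stats",S[i],g[160:190:6,312:340:4].tolist())
ct=max(cv2.findContours((L==i).astype(np.uint8),0,1)[0],key=len); E=cv2.fitEllipse(ct); print(E)
u=(E[0][0]+.5)/k-.5+305; v=(E[0][1]+.5)/k-.5+155
r=np.array([(u-t["cx"])/t["fx"],(v-t["cy"])/t["fy"],1])@np.array(t["rotation"]).T
c=np.array(t["xyz"]); print(u,v,c+r*(.1-c[2])/r[2])
E
```

```text
stats [   52    50   143   138 15177] [[195, 195, 195, 195, 195, 197, 196], [194, 191, 74, 73, 74, 104, 197], [195, 75, 74, 76, 106, 105, 134], [197, 75, 75, 106, 105, 104, 155], [197, 197, 124, 106, 105, 183, 195]]
((123.29629516601562, 118.41644287109375), (136.24282836914062, 140.08541870117188), 82.5313491821289)
325.1327158610026 174.31940714518228 [0.5654 0.0553 0.1   ]
```

```bash
python3 - <<'E'
from h import *
np.set_printoptions(precision=4,suppress=True)
t=dict(np.load("t3.npz")); C=cloud(t); g=cv2.cvtColor(t["frame"],cv2.COLOR_BGR2GRAY)
ps=np.radians(-8.3); ex=np.array([np.cos(ps),np.sin(ps)]); ey=np.array([-np.sin(ps),np.cos(ps)])
S=np.array([.5497,-.049]); d=C[...,:2]-S; a=d@ex; b=d@ey
m=(abs(a)<.12)&(abs(b)<.2)&(abs(C[...,2]-.1)<.008); print("deck a,b",m.sum(),np.percentile(a[m],[.5,1,99,99.5]),np.percentile(b[m],[.5,1,99,99.5]),np.median(C[...,2][m]))
print(cv2.minAreaRect((C[m][:,:2]*1000).astype(np.float32)))
m=(abs(b)<.06)&(C[...,2]>.28)&(a>.03)&(a<.14); print("bar open",m.sum(),np.percentile(a[m],[5,50,95])-.085,np.median(C[...,2][m]))
# deck edges along columns near well : intensity front edge on z=.1
# wells with pots: rim flange centres
for k in (-.104,0):
  m=(np.hypot(a+.005,b-k)<.06)&(C[...,2]>.135)&(C[...,2]<.165); print("stirrup",k,m.sum(),np.mean(a[m])+.005,np.mean(b[m])-k, np.median(C[...,2][m]))
E
```

```text
deck a,b 2858 [-0.0793 -0.0785  0.1163  0.118 ] [-0.1642 -0.1624  0.1628  0.1642] 0.1012015345419689
((568.288330078125, -55.11054992675781), (376.74853515625, 201.0480499267578), 81.6573715209961)
bar open 138 [0.0033 0.008  0.0151] 0.31078270259303553
stirrup -0.104 65 0.005651506113405762 0.001568171121692552 0.15017175207427114
stirrup 0 63 0.006059199246054697 0.0012727968053513124 0.1495076579499901
```

Call:
play_rows(steps=[{"ax": 0,"ay": 0,"az": 0,"dx": 0,"dy": 0,"dz": -8,"claw": 0},{"ax": 0,"ay": 0,"az": 0,"dx": 0,"dy": 0,"dz": -20,"claw": 0},{"ax": 0,"ay": 0,"az": 0,"dx": 0,"dy": 0,"dz": -25,"claw": 0},{"ax": 0,"ay": 0,"az": 4,"dx": 0,"dy": 0,"dz": -25,"claw": 0},{"ax": 0,"ay": 0,"az": 8,"dx": 0,"dy": 0,"dz": -25,"claw": 0},{"ax": 0,"ay": 0,"az": 8,"dx": 0,"dy": 0,"dz": -25,"claw": 0},{"ax": 0,"ay": 0,"az": 8,"dx": 0,"dy": 0,"dz": -25,"claw": 0},{"ax": 0,"ay": 0,"az": 8,"dx": 0,"dy": 0,"dz": -25,"claw": 0},{"ax": 0,"ay": 0,"az": 8,"dx": 0,"dy": 0,"dz": -25,"claw": 0},{"ax": 0,"ay": 0,"az": 8,"dx": 0,"dy": 0,"dz": -17,"claw": 0},{"ax": 0,"ay": 0,"az": 8,"dx": 0,"dy": 0,"dz": 0,"claw": 0},{"ax": 0,"ay": 0,"az": 8,"dx": 0,"dy": 0,"dz": 0,"claw": 0},{"ax": 0,"ay": 0,"az": 8,"dx": 0,"dy": 0,"dz": 0,"claw": 0},{"ax": 0,"ay": 0,"az": 8,"dx": 0,"dy": 0,"dz": 0,"claw": 0},{"ax": 0,"ay": 0,"az": 8,"dx": 0,"dy": 0,"dz": 0,"claw": 0},{"ax": 0,"ay": 0,"az": 8,"dx": 0,"dy": 0,"dz": 0,"claw": 0},{"ax": 0,"ay": 0,"az": 8,"dx": 0,"dy": 0,"dz": 0,"claw": 0},{"ax": 0,"ay": 0,"az": 8,"dx": 0,"dy": 0,"dz": 0,"claw": 0},{"ax": 0,"ay": 0,"az": 8,"dx": 0,"dy": 0,"dz": 0,"claw": 0},{"ax": 0,"ay": 0,"az": 8,"dx": 0,"dy": 0,"dz": 0,"claw": 0}])

```text
time_s: 12.8
tcp_pos: [0.478, 0.3642, 0.3306]
ee_rot: [[-0.999, 0.045, -0.002], [0.045, 0.999, -0.001], [0.002, -0.001, -1.0]]
wrist_force: [-0.3, 0.5, -3.0]
gripper_width: 0.102
gripper_force: 30.0
```

Call:
play_rows(steps=[{"ax": 0,"ay": 0,"az": 6,"dx": 0,"dy": 0,"dz": 0,"claw": 0},{"ax": 0,"ay": 0,"az": 0,"dx": 2,"dy": -20,"dz": 0,"claw": 0},{"ax": 0,"ay": 0,"az": 0,"dx": 3,"dy": -36,"dz": 0,"claw": 0},{"ax": 0,"ay": 0,"az": 0,"dx": 3,"dy": -36,"dz": 0,"claw": 0},{"ax": 0,"ay": 0,"az": 0,"dx": 3,"dy": -36,"dz": 0,"claw": 0},{"ax": 0,"ay": 0,"az": 0,"dx": 3,"dy": -36,"dz": 0,"claw": 0},{"ax": 0,"ay": 0,"az": 0,"dx": 3,"dy": -36,"dz": 0,"claw": 0},{"ax": 0,"ay": 0,"az": 0,"dx": 3,"dy": -36,"dz": 0,"claw": 0},{"ax": 0,"ay": 0,"az": 0,"dx": 3,"dy": -36,"dz": 0,"claw": 0},{"ax": 0,"ay": 0,"az": 0,"dx": 2,"dy": -23,"dz": 0,"claw": 0},{"ax": 0,"ay": 0,"az": 0,"dx": 0,"dy": 0,"dz": 0,"claw": 0},{"ax": 0,"ay": 0,"az": 0,"dx": 0,"dy": 0,"dz": 0,"claw": 0},{"ax": 0,"ay": 0,"az": 0,"dx": 0,"dy": 0,"dz": 0,"claw": 0}])

```text
time_s: 14.1
tcp_pos: [0.4116, 0.0767, 0.3313]
ee_rot: [[-0.99, 0.143, -0.0], [0.143, 0.99, 0.0], [0.001, 0.0, -1.0]]
wrist_force: [0.5, 0.4, -4.2]
gripper_width: 0.104
gripper_force: 30.0
```

```bash
python3 - <<'E'
from h import *
np.set_printoptions(precision=4,suppress=True)
c=capture("wrist"); st=sense(); print(st["time_s"],st["tcp_pos"],st["ee_rot"],st["joints"],st["gripper_width"])
cv2.imwrite("pics/w4.png",c["frame"]); np.savez("w4.npz",**c)
C=cloud(c); ps=np.radians(-8.3); ex=np.array([np.cos(ps),np.sin(ps)]); ey=np.array([-np.sin(ps),np.cos(ps)])
d=C[...,:2]-np.array([.5598,.0546]); a=d@ex;b=d@ey; m=(abs(a)<.08)&(abs(b)<.2)&(abs(C[...,2]-.1)<.01); print("deck",m.sum(),np.percentile(a[m],[.5,99.5]),np.percentile(b[m],[.5,99.5]),np.median(C[...,2][m]))
E
```

```text
14.15 [0.4117 0.0769 0.3313] [[-0.9898  0.1427 -0.0006]
 [ 0.1427  0.9898  0.    ]
 [ 0.0006 -0.     -1.    ]] [  32.9908   -2.2474  -16.1385   -0.0214  -76.1364 -131.1875] 0.10215812597018362
deck 1903 [-0.077   0.0795] [-0.1997  0.0301] 0.09933340764666265
```

View pics/w4.png

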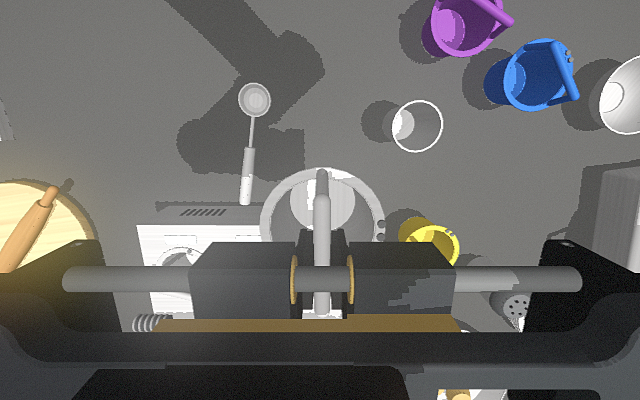

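The wrist view looks back toward the robot. The held pot hangs upright, rim spanning columns 260–382 with its two studs at (380,230), and the well is hidden behind the gripper. I'll measure the pot's offset in the hand and the deck's front edge.

```bash
python3 - <<'E'
from h import *
from scipy.optimize import least_squares
np.set_printoptions(precision=4,suppress=True)
c=dict(np.load("w4.npz")); C=cloud(c); p0=np.array([.4117,.0769])
X=np.array([-.9898,.1427]);Y=np.array([.1427,.9898])
d=C[...,:2]-p0; x=d@X; y=d@Y; r=np.hypot(x,y)
m=(r<.06)&(C[...,2]>.278)&(C[...,2]<.31)&(r>.03); print("rim z",np.percentile(C[...,2][m],[5,50,95]),m.sum(),np.percentile(y[m],[1,99]),x[m].max())
k=m.astype(np.uint8)
# outer boundary: farthest point per direction bin
th=np.degrees(np.arctan2(y[m],x[m])); rr=r[m]; xs=[];ys=[]
for a in range(-80,81,5):
    s=abs(th-a)<2.5
    if s.sum()>3: R=np.percentile(rr[s],97); xs.append(R*np.cos(np.radians(a))); ys.append(R*np.sin(np.radians(a)))
f=least_squares(lambda q:np.hypot(np.array(xs)-q[0],np.array(ys)-q[1])-.0455,[0,0],loss="soft_l1",f_scale=.001); print("pot off (tool x,y)",f.x,len(xs),np.abs(f.fun).max())
ps=np.radians(-8.3); ex=np.array([np.cos(ps),np.sin(ps)]); ey=np.array([-np.sin(ps),np.cos(ps)])
e=C[...,:2]-np.array([.5598,.0546]); a=e@ex;b=e@ey
for col in range(145,260,15):
    w=abs(C[150:260,col,2]-.1)<.006; print(col,round(float(a[150:260,col][w].min()),4),end="; ")
E
```

```text
rim z [0.2827 0.2911 0.2938] 2712 [-0.0439  0.0438] 0.04632392799182868
pot off (tool x,y) [ 0.0004 -0.    ] 33 0.000908036193937603
145 -0.0776; 160 -0.0764; 175 -0.0772; 190 -0.0766; 205 -0.0766; 220 -0.0762; 235 -0.0765; 250 -0.0763;
```

Call:
play_rows(steps=[{"ax": 0,"ay": 0,"az": 0,"dx": -13,"dy": 0,"dz": 0,"claw": 0},{"ax": 0,"ay": 0,"az": 0,"dx": -30,"dy": 0,"dz": 0,"claw": 0},{"ax": 0,"ay": 0,"az": 0,"dx": -35,"dy": 0,"dz": 0,"claw": 0},{"ax": 0,"ay": 0,"az": 0,"dx": -35,"dy": 0,"dz": 0,"claw": 0},{"ax": 0,"ay": 0,"az": 0,"dx": -28,"dy": 0,"dz": 0,"claw": 0},{"ax": 0,"ay": 0,"az": 0,"dx": -12,"dy": 0,"dz": 0,"claw": 0},{"ax": 0,"ay": 0,"az": 0,"dx": 0,"dy": 0,"dz": 20,"claw": 0},{"ax": 0,"ay": 0,"az": 0,"dx": 0,"dy": 0,"dz": 30,"claw": 0},{"ax": 0,"ay": 0,"az": 0,"dx": 0,"dy": 0,"dz": 30,"claw": 0},{"ax": 0,"ay": 0,"az": 0,"dx": 0,"dy": 0,"dz": 20,"claw": 0},{"ax": 0,"ay": 0,"az": 0,"dx": 0,"dy": 0,"dz": 0,"claw": 0},{"ax": 0,"ay": 0,"az": 0,"dx": 0,"dy": 0,"dz": 0,"claw": 0}])

```text
time_s: 15.35
tcp_pos: [0.5636, 0.0544, 0.232]
ee_rot: [[-0.99, 0.143, 0.0], [0.143, 0.99, -0.001], [-0.001, -0.001, -1.0]]
wrist_force: [0.4, 0.2, -2.7]
gripper_width: 0.103
gripper_force: 30.0
```

Call:
play_rows(steps=[{"ax": 0,"ay": 0,"az": 0,"dx": 0,"dy": 0,"dz": 10,"claw": 0},{"ax": 0,"ay": 0,"az": 0,"dx": 0,"dy": 0,"dz": 10,"claw": 0},{"ax": 0,"ay": 0,"az": 0,"dx": 0,"dy": 0,"dz": 10,"claw": 0},{"ax": 0,"ay": 0,"az": 0,"dx": 0,"dy": 0,"dz": 10,"claw": 0},{"ax": 0,"ay": 0,"az": 0,"dx": 0,"dy": 0,"dz": 10,"claw": 0},{"ax": 0,"ay": 0,"az": 0,"dx": 0,"dy": 0,"dz": 0,"claw": 0}])

```text
time_s: 15.95
tcp_pos: [0.5618, 0.0539, 0.1795]
ee_rot: [[-0.99, 0.144, -0.004], [0.144, 0.99, -0.001], [0.004, -0.002, -1.0]]
wrist_force: [-0.3, 0.3, -3.9]
gripper_width: 0.103
gripper_force: 30.0
```

Call:
play_rows(steps=[{"ax": 0,"ay": 0,"az": 0,"dx": 0,"dy": 0,"dz": 8,"claw": 0},{"ax": 0,"ay": 0,"az": 0,"dx": 0,"dy": 0,"dz": 8,"claw": 0},{"ax": 0,"ay": 0,"az": 0,"dx": 0,"dy": 0,"dz": 6,"claw": 0},{"ax": 0,"ay": 0,"az": 0,"dx": 0,"dy": 0,"dz": 5,"claw": 0},{"ax": 0,"ay": 0,"az": 0,"dx": 0,"dy": 0,"dz": 4,"claw": 0},{"ax": 0,"ay": 0,"az": 0,"dx": 0,"dy": 0,"dz": 0,"claw": 0}])

```text
time_s: 16.55
tcp_pos: [0.5627, 0.0541, 0.1499]
ee_rot: [[-0.99, 0.143, -0.001], [0.143, 0.99, -0.0], [0.001, -0.001, -1.0]]
wrist_force: [-0.5, -0.5, -3.7]
gripper_width: 0.099
gripper_force: 30.0
```

Call:
play_rows(steps=[{"ax": 0,"ay": 0,"az": 0,"dx": 0,"dy": 0,"dz": 3,"claw": 0},{"ax": 0,"ay": 0,"az": 0,"dx": 0,"dy": 0,"dz": 3,"claw": 0},{"ax": 0,"ay": 0,"az": 0,"dx": 0,"dy": 0,"dz": 0,"claw": 0}])

```text
time_s: 16.85
tcp_pos: [0.5627, 0.0542, 0.1442]
ee_rot: [[-0.99, 0.143, -0.001], [0.143, 0.99, -0.0], [0.001, -0.0, -1.0]]
wrist_force: [0.7, -0.0, -4.2]
gripper_width: 0.1
gripper_force: 30.0
```

Call:
play_rows(steps=[{"ax": 0,"ay": 0,"az": 0,"dx": 0,"dy": 0,"dz": 1,"claw": 0},{"ax": 0,"ay": 0,"az": 0,"dx": 0,"dy": 0,"dz": 1,"claw": 0},{"ax": 0,"ay": 0,"az": 0,"dx": 0,"dy": 0,"dz": 0,"claw": 0},{"ax": 0,"ay": 0,"az": 0,"dx": 0,"dy": 0,"dz": 0,"claw": 40},{"ax": 0,"ay": 0,"az": 0,"dx": 0,"dy": 0,"dz": 0,"claw": 40},{"ax": 0,"ay": 0,"az": 0,"dx": 0,"dy": 0,"dz": 0,"claw": 40},{"ax": 0,"ay": 0,"az": 0,"dx": 0,"dy": 0,"dz": -15,"claw": 40},{"ax": 0,"ay": 0,"az": 0,"dx": 0,"dy": 0,"dz": -30,"claw": 40},{"ax": 0,"ay": 0,"az": 0,"dx": 0,"dy": 0,"dz": -40,"claw": 40},{"ax": 0,"ay": 0,"az": 0,"dx": 0,"dy": 0,"dz": -45,"claw": 40},{"ax": 0,"ay": 0,"az": 0,"dx": 0,"dy": 0,"dz": -45,"claw": 40},{"ax": 0,"ay": 0,"az": 0,"dx": 0,"dy": 0,"dz": -45,"claw": 40},{"ax": 0,"ay": 0,"az": 0,"dx": 0,"dy": 0,"dz": -30,"claw": 40},{"ax": 0,"ay": 0,"az": 0,"dx": 0,"dy": 0,"dz": 0,"claw": 40}])

```text
time_s: 18.25
tcp_pos: [0.5646, 0.0542, 0.3989]
ee_rot: [[-0.99, 0.143, 0.012], [0.143, 0.99, 0.002], [-0.011, 0.004, -1.0]]
wrist_force: [0.1, -0.0, 0.7]
gripper_width: 0.461
gripper_force: 0.0
```

```bash
python3 - <<'E'
from h import *
np.set_printoptions(precision=4,suppress=True)
t=capture("top"); s=sense(); print(s["time_s"],s["tcp_pos"],s["joints"],s["wrist_force"])
C=cloud(t); np.savez("t5.npz",**t)
ps=np.radians(-8.3); ex=np.array([np.cos(ps),np.sin(ps)]); ey=np.array([-np.sin(ps),np.cos(ps)])
d=C[...,:2]-np.array([.5597,.0546]); a=d@ex; b=d@ey
for k in (-.208,-.104,0):
  m=(np.hypot(a,b-k)<.06)&(C[...,2]>.125)&(C[...,2]<.175)
  f=(np.hypot(a,b-k)<.048)&(C[...,2]>.096)&(C[...,2]<.118)
  if m.sum(): print("stirrup",k,m.sum(),np.mean(a[m]),np.mean(b[m])-k,np.percentile(C[...,2][m],[20,50,90]),"flange z",np.median(C[...,2][f]))
  else: print(k,"none")
A=cv2.resize(t["frame"][130:220,290:420],(650,450),interpolation=cv2.INTER_CUBIC); cv2.imwrite("pics/t5.png",A)
E
```

```text
18.3 [0.5637 0.0544 0.3956] [  21.9136   12.2851    8.9495    0.0232  -86.2864 -120.1587] [-0.9114 -0.2808 -0.6674]
stirrup -0.208 67 0.005309456146212528 0.0005274108419923706 [0.1454 0.1503 0.156 ] flange z 0.10302172391160314
stirrup -0.104 66 0.005623624914355992 -0.0003910030214144544 [0.1448 0.1487 0.1547] flange z 0.10365271136595722
stirrup 0 62 0.0020394116433205905 -0.001485745125277094 [0.1441 0.1485 0.1559] flange z 0.10379419008358459
```

The pot's stirrup and flange are at the same heights as its seated neighbours', so it is seated. Back to the bar.

Call:
play_rows(steps=[{"ax": 0,"ay": 0,"az": -8,"dx": 0,"dy": 0,"dz": 0,"claw": 40},{"ax": 0,"ay": 0,"az": -8.2,"dx": 0,"dy": 0,"dz": 0,"claw": 40},{"ax": 0,"ay": 0,"az": -8.2,"dx": 0,"dy": 0,"dz": 0,"claw": 40},{"ax": 0,"ay": 0,"az": -8.2,"dx": 0,"dy": 0,"dz": 0,"claw": 40},{"ax": 0,"ay": 0,"az": -8.2,"dx": 0,"dy": 0,"dz": 0,"claw": 40},{"ax": 0,"ay": 0,"az": -8.2,"dx": 0,"dy": 0,"dz": 0,"claw": 40},{"ax": 0,"ay": 0,"az": -8.2,"dx": 0,"dy": 0,"dz": 0,"claw": 40},{"ax": 0,"ay": 0,"az": -8.2,"dx": 0,"dy": 0,"dz": 0,"claw": 40},{"ax": 0,"ay": 0,"az": -8.2,"dx": 0,"dy": 0,"dz": 0,"claw": 40},{"ax": 0,"ay": 0,"az": -8.2,"dx": 0,"dy": 0,"dz": 0,"claw": 40},{"ax": 0,"ay": 0,"az": -8.2,"dx": 0,"dy": 0,"dz": 0,"claw": 40},{"ax": 0,"ay": 0,"az": 0,"dx": 20,"dy": -20,"dz": 0,"claw": 40},{"ax": 0,"ay": 0,"az": 0,"dx": 28,"dy": -25,"dz": 0,"claw": 40},{"ax": 0,"ay": 0,"az": 0,"dx": 28,"dy": -25,"dz": 0,"claw": 40},{"ax": 0,"ay": 0,"az": 0,"dx": 28,"dy": -23,"dz": 0,"claw": 40},{"ax": 0,"ay": 0,"az": 0,"dx": 0,"dy": 0,"dz": 0,"claw": 40},{"ax": 0,"ay": 0,"az": 0,"dx": 0,"dy": 0,"dz": 0,"claw": 40},{"ax": 0,"ay": 0,"az": 0,"dx": 0,"dy": 0,"dz": 0,"claw": 40}])

```text
time_s: 20.1
tcp_pos: [0.6397, -0.0614, 0.392]
ee_rot: [[-0.143, -0.99, -0.001], [-0.99, 0.143, 0.0], [0.0, 0.001, -1.0]]
wrist_force: [1.6, -0.3, 0.4]
gripper_width: 0.463
gripper_force: 0.0
```

```bash
python3 - <<'E'
from h import *
np.set_printoptions(precision=4,suppress=True)
c=capture("wrist"); s=sense(); print(s["time_s"],s["tcp_pos"],s["ee_rot"])
C=cloud(c); ps=np.radians(-8.3); ex=np.array([np.cos(ps),np.sin(ps)]); ey=np.array([-np.sin(ps),np.cos(ps)])
d=C[...,:2]-np.array([.6338,-.0613]); a=d@ex; b=d@ey
m=(abs(a)<.04)&(abs(b)<.075)&(C[...,2]>.285)&(C[...,2]<.33); print(m.sum(),np.percentile(np.c_[a,][m] if 0 else a[m],[3,50,97]),np.percentile(b[m],[3,97]),np.percentile(C[...,2][m],[3,50,97]))
E
```

```text
20.15 [ 0.6396 -0.0611  0.3925] [[-0.1423 -0.9898 -0.0004]
 [-0.9898  0.1423  0.0001]
 [-0.0001  0.0004 -1.    ]]
2058 [0.0015 0.007  0.0127] [-0.0719  0.0498] [0.3065 0.3102 0.3121]
```

Call:
play_rows(steps=[{"ax": 0,"ay": 0,"az": 0,"dx": 0,"dy": -1,"dz": 20,"claw": 40},{"ax": 0,"ay": 0,"az": 0,"dx": 0,"dy": 0,"dz": 25,"claw": 40},{"ax": 0,"ay": 0,"az": 0,"dx": 0,"dy": 0,"dz": 25,"claw": 40},{"ax": 0,"ay": 0,"az": 0,"dx": 0,"dy": 0,"dz": 15,"claw": 40},{"ax": 0,"ay": 0,"az": 0,"dx": 0,"dy": 0,"dz": 6,"claw": 40},{"ax": 0,"ay": 0,"az": 0,"dx": 0,"dy": 0,"dz": 0,"claw": 40},{"ax": 0,"ay": 0,"az": 0,"dx": 0,"dy": 0,"dz": 0,"claw": 0},{"ax": 0,"ay": 0,"az": 0,"dx": 0,"dy": 0,"dz": 0,"claw": 0},{"ax": 0,"ay": 0,"az": 0,"dx": 0,"dy": 0,"dz": 0,"claw": 0},{"ax": 0,"ay": 0,"az": 0,"dx": 0,"dy": 0,"dz": 0,"claw": 0},{"ax": 0,"ay": 0,"az": 0,"dx": 0,"dy": 0,"dz": 0,"claw": 0},{"ax": 0,"ay": 0,"az": 0,"dx": 0,"dy": 0,"dz": 0,"claw": 0}])

```text
time_s: 21.35
tcp_pos: [0.6418, -0.0623, 0.3021]
ee_rot: [[-0.143, -0.99, 0.002], [-0.99, 0.143, -0.0], [-0.0, -0.002, -1.0]]
wrist_force: [2.0, -0.5, 0.4]
gripper_width: 0.127
gripper_force: 30.0
```

```bash
python3 - <<'E'
from h import arc
t=[86,85,83]+[83-2.5*i for i in range(1,16)]+[44,43.5]
print(len(t),t); print(arc(t))
E
```

```text
20 [86, 85, 83, 80.5, 78.0, 75.5, 73.0, 70.5, 68.0, 65.5, 63.0, 60.5, 58.0, 55.5, 53.0, 50.5, 48.0, 45.5, 44, 43.5]
[[4, 0], [7, 0], [8, 0], [9, 1], [9, 1], [8, 1], [9, 2], [9, 2], [8, 3], [8, 3], [8, 3], [8, 4], [8, 4], [8, 4], [7, 5], [7, 5], [7, 5], [5, 3], [1, 1]]
```

Call:
play_rows(steps=[{"ax": 0,"ay": 0,"az": 0,"dx": 0,"dy": 4,"dz": 0,"claw": 0},{"ax": 0,"ay": 0,"az": 0,"dx": 0,"dy": 7,"dz": 0,"claw": 0},{"ax": 0,"ay": 0,"az": 0,"dx": 0,"dy": 8,"dz": 0,"claw": 0},{"ax": 0,"ay": 0,"az": 0,"dx": 0,"dy": 9,"dz": 1,"claw": 0},{"ax": 0,"ay": 0,"az": 0,"dx": 0,"dy": 9,"dz": 1,"claw": 0},{"ax": 0,"ay": 0,"az": 0,"dx": 0,"dy": 8,"dz": 1,"claw": 0},{"ax": 0,"ay": 0,"az": 0,"dx": 0,"dy": 9,"dz": 2,"claw": 0},{"ax": 0,"ay": 0,"az": 0,"dx": 0,"dy": 9,"dz": 2,"claw": 0},{"ax": 0,"ay": 0,"az": 0,"dx": 0,"dy": 8,"dz": 3,"claw": 0},{"ax": 0,"ay": 0,"az": 0,"dx": 0,"dy": 8,"dz": 3,"claw": 0},{"ax": 0,"ay": 0,"az": 0,"dx": 0,"dy": 8,"dz": 3,"claw": 0},{"ax": 0,"ay": 0,"az": 0,"dx": 0,"dy": 8,"dz": 4,"claw": 0},{"ax": 0,"ay": 0,"az": 0,"dx": 0,"dy": 8,"dz": 4,"claw": 0},{"ax": 0,"ay": 0,"az": 0,"dx": 0,"dy": 8,"dz": 4,"claw": 0}])

```text
time_s: 22.75
tcp_pos: [0.5304, -0.0456, 0.2724]
ee_rot: [[-0.143, -0.99, -0.001], [-0.99, 0.143, 0.001], [-0.001, 0.001, -1.0]]
wrist_force: [3.3, 4.9, -0.5]
gripper_width: 0.126
gripper_force: 30.0
```

Call:
play_rows(steps=[{"ax": 0,"ay": 0,"az": 0,"dx": 0,"dy": 7,"dz": 5,"claw": 0},{"ax": 0,"ay": 0,"az": 0,"dx": 0,"dy": 7,"dz": 5,"claw": 0},{"ax": 0,"ay": 0,"az": 0,"dx": 0,"dy": 7,"dz": 5,"claw": 0},{"ax": 0,"ay": 0,"az": 0,"dx": 0,"dy": 5,"dz": 3,"claw": 0},{"ax": 0,"ay": 0,"az": 0,"dx": 0,"dy": 1,"dz": 1,"claw": 0},{"ax": 0,"ay": 0,"az": 0,"dx": 0,"dy": 0,"dz": 0,"claw": 0},{"ax": 0,"ay": 0,"az": 0,"dx": 0,"dy": 0,"dz": 0,"claw": 0},{"ax": 0,"ay": 0,"az": 0,"dx": 0,"dy": 0,"dz": 0,"claw": 0},{"ax": 0,"ay": 0,"az": 0,"dx": 0,"dy": 0,"dz": 0,"claw": 0}])

```text
time_s: 23.65
tcp_pos: [0.5033, -0.0416, 0.2524]
ee_rot: [[-0.144, -0.99, -0.003], [-0.99, 0.144, 0.002], [-0.001, 0.004, -1.0]]
wrist_force: [2.9, 5.2, -1.9]
gripper_width: 0.123
gripper_force: 30.0
```

```bash
python3 - <<'E'
from h import *
np.set_printoptions(precision=4,suppress=True)
t=capture("top"); sc=capture("scene"); s=sense(); p=np.array(s["tcp_pos"]); print(s["time_s"],p,s["wrist_force"],s["gripper_width"],s["gripper_force"])
ex=np.array([.9895,-.1444]); a=(p[:2]-[.6338,-.0613])@ex; z=p[2]+.005-.105
th=np.arctan2(z,-a)-np.arctan2(22,200); print("lid rad",th,"R",np.hypot(a,z))
A=cv2.resize(t["frame"][130:220,290:420],(400,277),interpolation=cv2.INTER_CUBIC); B=cv2.resize(sc["frame"][120:260,190:400],(400,267),interpolation=cv2.INTER_CUBIC)
cv2.imwrite("pics/end.png",np.vstack([A,B]))
E
```

```text
23.75 [ 0.5033 -0.0416  0.2524] [ 3.1965  6.1184 -2.1627] 0.1277829674637128 29.99808579683304
lid rad 0.747701822675491 R 0.20157703715888656
```

View pics/end.png

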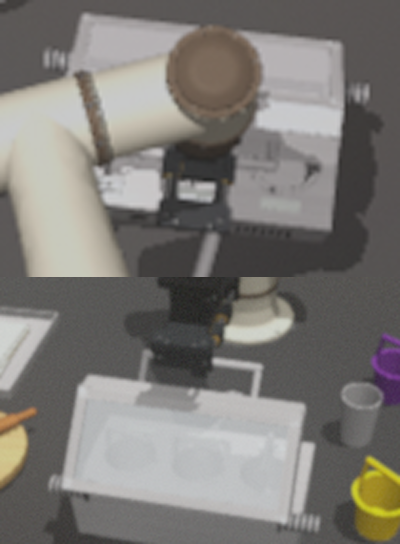

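The hood is half shut at about 0.75 rad with the bar in the gripper, and in the lower crop all three pots are in place under it. Handing in.

```bash
python3 -c "
from station import *
print(finish_job())"
```

```text
the job is handed in; nothing more can be done
None
```

I handed the job in: the washed pot is seated in its own two-stud well, and the gripper holds the hood by its bar at about 0.75 rad, roughly 6° below balance; the judge returned no verdict.

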